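# Find the full tablet jar by weight and scan it

## Task

The two identical square tablet jars are one full and one part used, and only their weight tells which. Lift each in turn clear of the table to feel which is heavier, standing the lighter one back upright where it was, then hold the heavier one up, upright and steady, with its barcode squarely facing the barcode reader's window about 10 cm in front of it. Finish while still holding it there off the table, and leave everything else undisturbed.

Things in the scene. Friction and masses are not known exactly. Their poses are not given: they have to be found in the camera images.
- jar_a: one of two look-alike closed white square tablet jars (70 to 270 g, at least 80 g apart) on the lime mat, right, barcode turned away from the robot. Body 54 x 54 x 78 mm, teal and lime label; blue cap d 42 mm, 98 mm in all. Origin: centre of underside, z up; barcode on the +x face, red tab on the top edge above it. Grip 62 mm up with fingers on the +y and -y faces to leave the barcode free
- jar_b: the other jar, the same in shape, size, look and axes as jar_a; either may be the full one
- jar_a_barcode (a point): centre of the barcode (white panel 40 x 26 mm with black bars) on jar_a's +x face, 26 mm above its base, 27 mm from its axis; axes as the jar's, x points straight out of the barcode
- jar_b_barcode (a point): the same point on jar_b
- reader: barcode reader, fixed: black round foot 104 mm in diameter, short stem and an upright head 70 x 84 x 106 mm whose top is 165 mm high, on the left half of the bench, its window turned roughly towards the robot. Origin at the centre of the foot's underside, z up; the window looks along its -x
- reader_window (a point): centre of the reader's upright dark red window (66 x 72 mm), 110 mm above the table; axes as the reader's, so -x points straight out of the window and a jar whose x axis runs along this x faces it. It reads a barcode 50 to 160 mm straight out from it
- carton: bystander: dark blue carton 46 x 62 x 112 mm, loose, right of the mat; origin under its centre
- amber_bottle: bystander: amber bottle 48 mm in diameter, 105 mm high, loose, beyond the jars; origin under its centre
- specimen_cup: bystander: white sample cup with red lid, 66 mm in diameter, 65 mm high, loose, on the left; origin under its centre
- slide_box: bystander: yellow microscope-slide box 86 x 107 x 36 mm, loose, between the robot and the jars; origin under its centre
- label_roll: bystander: roll of white labels lying flat, 60 mm in diameter, 30 mm high, loose, near the middle close to the robot; origin under its centre

How it is judged:
By the outcome, as a careful person would: the job done as asked, in the order asked, and still so for the second after the job is handed in, while the arm keeps its last pose, push and grip.
It also fails if it takes over 64 s, if anything falls off the work surface, if the arm or the gripper's body presses on something with over 40 N, if the wrist force passes 120 N, or if a joint passes its speed limit or range.

## Robot

A 7-joint arm with a two-finger parallel gripper is mounted at the origin on the work surface. World frame = base frame: x ahead of the robot, y to its left, z up, the work surface at z = 0. Lengths are in m, angles in rad, forces in N, time in s.
With the tool pointing down it reaches from about 0.4 to 0.85 m from the base axis. Payload 10.4 kg.
Tool frame: the origin (TCP) lies on the centre line of the jaws, within the pads' length; the fingertips stand 11 mm ahead of it and the grasp point (between the pads) lies 8 mm behind it (manip.finger_overhang is the distance from the TCP to the fingertips, in m); z points along the fingers, y is the line along which they close (so a half turn about z gives the same grasp; the last joint's range is limited). The gripper opens to 85 mm and grips with 20 to 120 N. Pads are 22 mm wide; open, the fingers measure 114 mm over their backs; the gripper's body (76 mm by 85 mm) begins 54 mm behind the grasp point. The pads swing forward as they close: fully open they stand 13 mm farther back than shut.
Start: joints at [1.118, 0.332, -0.065, 1.46, 0.022, 1.35, -0.088], TCP at [0.26, -0.568, 0.242] pointing down, gripper open.
Joint ranges: [-2.6, 2.6], [-0.5, 2.12], [-1.47, 1.34], [0.16, 2.42], [-1.27, 4.41], [0.06, 2.06], [-2.6, 2.6]. Speed limits (rad/s): [2.22, 2.22, 2.79, 2.79, 3.14, 3.14, 3.14].

## Interface

Orientations are given as a unit quaternion [x, y, z, w].
In Python, from workcell import manip, imaging, workorder gives the robot as it stands.
- The arm moves only by the tool jog_arm, never from a script. Its argument "deltas" is a list of rows, each an object with "gripper": the opening, from 0 (shut) to 1 (fully open); "offset": the shift along the tool's x, y, z in m, a list of three; "rotation": the turn, a rotation vector about the tool's x, y, z in degrees, a list of three. In form: [{"gripper": gripper, "offset": [tx, ty, tz], "rotation": [ax, ay, az]}, ...]. A call has 1 to 20 rows; each row shifts and turns the commanded pose from where the row before left it, along the tool's axes as they then stand; what a row does not reach is not made up. A row lasts 1/10 s, in which the tool goes at most 50 mm and 8.59 degrees, less where a joint would pass 70% of its speed; a pose out of reach is approached as far as the arm can. A call with a gripper value outside its range is refused whole. The fingers move at their own pace and stop on an object; "newtons" is the grip in N (left out, the last holds). Time passes only in rows, so rows that do not move let the fingers close. It gives the time, the measured TCP pose, the force, the opening and the grip force at its end, in the units of the state.
- manip.get_obs(): the state, without advancing time (a new reading comes with each control period).
- imaging.camera(name): name is "scene" or "top" or "wrist"; returns the picture (400x640x3 uint8, blue, green, red); there is no depth.
- imaging.camera_model(name): a dict with "camera_matrix" (3x3 intrinsics, pixels), "k1" (the pictures are not rectified: a ray, as slopes to the right and down, at radius r is drawn at 1 + k1 r^2 times it, then the intrinsics apply), "world_to_cam" (4x4, takes a point from world to camera coordinates); the wrist camera has in their place "hand_eye" (4x4, takes a point from camera to tool coordinates, whose origin is the TCP and whose axes are the flange's). Camera axes: x right, y up, looking along -z (the intrinsics and any distortion apply to the point x, -y, -z); pixel columns grow to the right and rows downward; lengths in m; the calibration is good to about 2 mm. A picture is of the moment at which its call begins: read the wrist's pose just before it. camera_model takes no time and is no camera call.
- workorder.hand_in(): hands the job in; it is judged then, once.
The state is a dict: "clock": time; "joint_pos": joint angles; "joint_velocities": joint speeds; "tau": joint torques, N m; "position": TCP position; "ee_rot": TCP orientation; "ft_force": force on the tool from outside, world axes, zero at the start; "torque": the same for the moment, N m; "grip_width": opening from 0.0 (shut) to 1.0 (fully open); "grasp_force": force on a finger pad.
Only numpy, scipy, OpenCV 4.12 (cv2) and the standard library are available. Lean on these libraries where they do the work, as an engineer would, in place of code of your own. Each camera call takes 0.05 s, during which the arm holds its last target. There are 200 camera calls.

## Working session

There is one attempt and no reset: what is moved stays moved. The work goes in short steps, Python scripts to look and compute and a tool call to move; the robot and the scene stay as the last step left them, time stands still between calls to the robot, and variables do not carry over. Pictures are saved under pics/ and viewed, at most 10 in all, crops included, and the job is handed in when it is done.

Besides the shell and the picture viewer there is one more tool, called after "Emit:" by a JSON object that holds its "name" and its "arguments", one argument or row to a line. jog_arm: Moves the arm, as the interface text tells. Its arguments: {"type":"object","properties":{"deltas":{"type":"array","items":{"type":"object","properties":{"gripper":{"type":"number"},"offset":{"type":"array","items":{"type":"number"}},"rotation":{"type":"array","items":{"type":"number"}}}}},"newtons":{"type":"number"}},"required":["deltas"]}

```bash
mkdir -p pics
python3 - <<'E'
from workcell import manip, imaging
import cv2
o=manip.get_obs()
for k in("clock","position","ee_rot","ft_force","grip_width"):print(k,o[k])
for n in("top","scene"):
    cv2.imwrite(f"pics/{n}0.png",imaging.camera(n)); print(imaging.camera_model(n))
print(imaging.camera_model("wrist"), manip.finger_overhang)
E
```

```text
clock 0.0
position [ 0.26029102 -0.56782294  0.24150167]
ee_rot [ 9.76992061e-01  2.13274497e-01 -1.82002244e-04 -6.84287290e-04]
ft_force [ 0.22998451  0.09422864 -0.4439158 ]
grip_width 1.0002509344975827
{'camera_matrix': array([[433.98993327,   0.        , 308.50399226],
       [  0.        , 433.98993327, 200.30075888],
       [  0.        ,   0.        ,   1.        ]]), 'k1': -0.08781150651131141, 'world_to_cam': array([[ 1.52027944e-02, -9.99884236e-01, -6.24321256e-04,
        -5.33864340e-02],
       [ 9.92715317e-01,  1.50191517e-02,  1.19543821e-01,
        -5.19414136e-01],
       [-1.19520606e-01, -2.43717340e-03,  9.92828729e-01,
        -1.51258630e+00],
       [ 0.00000000e+00,  0.00000000e+00,  0.00000000e+00,
         1.00000000e+00]])}
{'camera_matrix': array([[460.30871083,   0.        , 318.21896081],
       [  0.        , 460.30871083, 197.1767865 ],
       [  0.        ,   0.        ,   1.        ]]), 'k1': -0.1364404900922341, 'world_to_cam': array([[-0.67620525,  0.73670806,  0.00277296,  0.37120023],
       [-0.59170207, -0.54534272,  0.59370867,  0.22586105],
       [ 0.43890218,  0.39982815,  0.80467529, -1.49947283],
       [ 0.        ,  0.        ,  0.        ,  1.        ]])}
{'camera_matrix': array([[298.34725922,   0.        , 318.67803511],
       [  0.        , 298.34725922, 199.93891641],
       [  0.        ,   0.        ,   1.        ]]), 'k1': 0.0012208934190248637, 'hand_eye': array([[ 1.08104853e-03,  9.65789122e-01,  2.59326442e-01,
         6.50138416e-02],
       [ 9.99999306e-01, -9.22414391e-04, -7.33399945e-04,
        -3.14043600e-04],
       [-4.69103247e-04,  2.59327055e-01, -9.65789448e-01,
        -1.32187117e-01],
       [ 0.00000000e+00,  0.00000000e+00,  0.00000000e+00,
         1.00000000e+00]])} 0.011
```

View pics/top0.png

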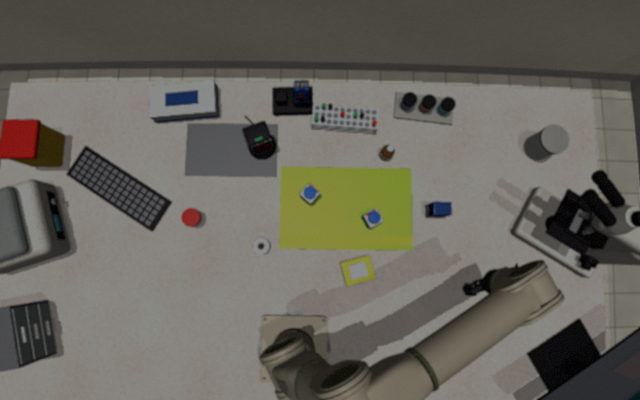

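View pics/scene0.png

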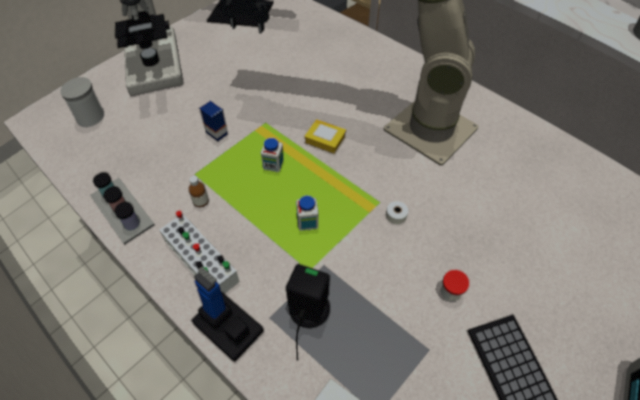

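The overview shows jars at top pixels (310,194) and (373,218), the reader at (260,140), the carton at (438,209), the bottle at (387,152) and the slide box at (358,270). Next I'll enlarge.

Run:
```python
import cv2
a=cv2.imread("pics/top0.png")[110:240,235:405]
cv2.imwrite("pics/topc.png",cv2.resize(a,None,fx=4.5,fy=4.5,interpolation=cv2.INTER_CUBIC))
b=cv2.imread("pics/scene0.png")
c=[cv2.resize(b[y:y+60,x:x+60],(400,400),interpolation=cv2.INTER_CUBIC) for x,y in((242,125),(277,180))]
cv2.imwrite("pics/scc.png",cv2.hconcat(c))
```

```text
(no output)
```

View pics/topc.png

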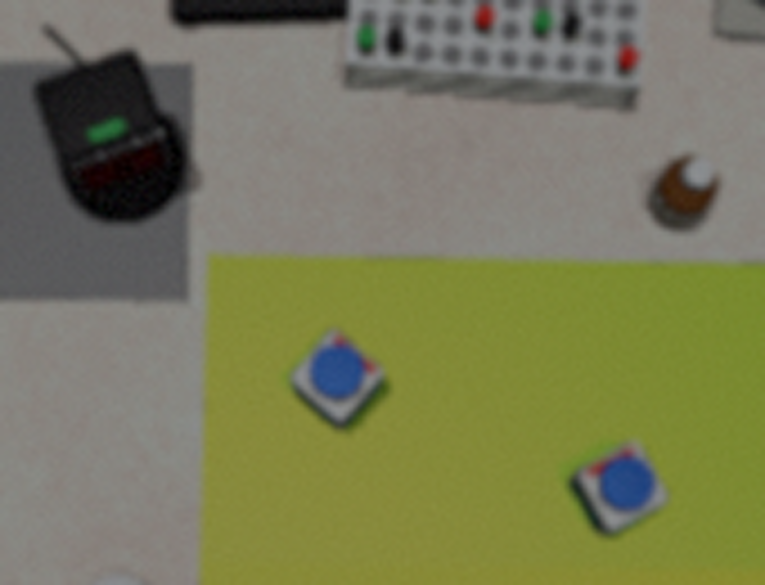

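View pics/scc.png

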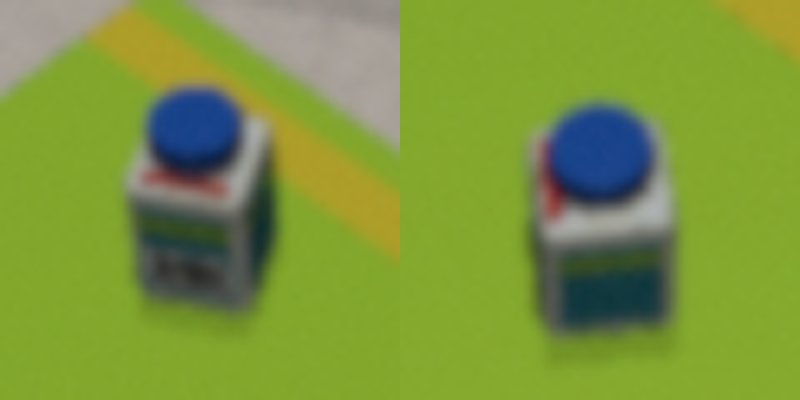

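The left jar's tab is on its upper-right edge and the right jar's tab is on its upper-left edge. The reader's front edge runs roughly from (72,165) to (165,130) in the crop. I'll turn these into positions.

```bash
cat > h.py <<'E'
import numpy as np, cv2
from workcell import manip, imaging
from scipy.spatial.transform import Rotation as R
F=np.diag([1,-1,-1.])
def pose(name):
    m=imaging.camera_model(name)
    if name=="wrist":
        o=manip.get_obs(); T=np.eye(4); T[:3,:3]=R.from_quat(o["ee_rot"]).as_matrix(); T[:3,3]=o["position"]
        return m,T@m["hand_eye"]
    return m,np.linalg.inv(m["world_to_cam"])
def onplane(name,px,z,mp=None):
    m,C=mp or pose(name); K=m["camera_matrix"]; out=[]
    p=cv2.undistortPoints(np.array(px,float).reshape(-1,1,2),K,np.array([m["k1"],0,0,0]))[:,0]
    for u in p:
        d=C[:3,:3]@np.array([u[0],-u[1],-1]); s=(z-C[2,3])/d[2]; out.append(C[:3,3]+s*d)
    return np.array(out)[:,:2]
E
python3 - <<'E'
from h import *
t=lambda l:[(235+u/4.5-.4,110+v/4.5-.4) for u,v in l]
s=lambda l,x,y:[(x+u*.15-.4,y+v*.15-.4) for u,v in l]
np.set_printoptions(precision=4,suppress=True)
def sq(c):  # corners ordered; c0->c1 is tab edge
    d=(c[0]+c[1])/2-(c[2]+c[3])/2; print(c.mean(0),"yaw",np.degrees(np.arctan2(d[1],d[0])),np.linalg.norm(d))
L=onplane("top",t([(338,330),(386,383),(341,428),(291,380)]),.078);sq(L);print(onplane("top",t([(337,372)]),.098))
Q=onplane("top",t([(572,482),(632,443),(667,495),(612,533)]),.078);sq(Q);print(onplane("top",t([(627,485)]),.098))
print("scene caps",onplane("scene",s([(195,125)],242,125),.096),onplane("scene",s([(601-400,150)],277,180),.096))
H=onplane("top",t([(37,88),(135,52),(165,128),(72,165)]),.165);print("reader");print(H);sq(H)
print("foot",onplane("top",t([(128,165)]),.01))
print("bott",onplane("top",t([(698,172)]),.1),"carton",onplane("top",[(438,209)],.11),"box",onplane("top",[(358,270)],.03))
E
python3 - <<'E'
import cv2
b=cv2.imread("pics/scene0.png")[255:335,270:345]
cv2.imwrite("pics/rdr.png",cv2.resize(b,None,fx=7,fy=7,interpolation=cv2.INTER_CUBIC))
E
```

```text
[ 0.5362 -0.0502] yaw -42.96089065827744 0.05100829941387872
[[ 0.5398 -0.0486]]
[ 0.4563 -0.2667] yaw 36.3098463059924 0.048462203467554095
[[ 0.4571 -0.2685]]
scene caps [[ 0.461 -0.267]] [[ 0.5428 -0.0467]]
reader
[[0.7391 0.1763]
 [0.7675 0.1045]
 [0.7098 0.0806]
 [0.6811 0.1483]]
[0.7244 0.1274] yaw 24.13862193806574 0.06339556427287422
foot [[0.7199 0.1244]]
bott [[ 0.6991 -0.324 ]] carton [[ 0.4876 -0.4854]] box [[ 0.277  -0.2226]]
```

View pics/rdr.png

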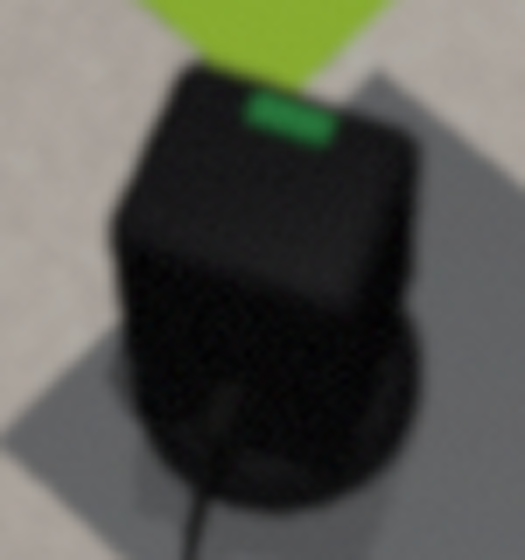

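The scene corners of the reader's top are (190,65), (412,140), (350,305) and (115,225) in the crop, with the front edge by the green LED. I'm moving over the right jar for a closer wrist look.

Emit:
{"name": "jog_arm", "arguments": {
  "deltas": [
    {"gripper":1,"offset":[0.0253,-0.0159,0],"rotation":[0,0,0]},
    {"gripper":1,"offset":[0.0253,-0.0159,0],"rotation":[0,0,0]},
    {"gripper":1,"offset":[0.0253,-0.0159,0],"rotation":[0,0,0]},
    {"gripper":1,"offset":[0.0253,-0.0159,0],"rotation":[0,0,0]},
    {"gripper":1,"offset":[0.0253,-0.0159,0],"rotation":[0,0,0]},
    {"gripper":1,"offset":[0.0253,-0.0159,0],"rotation":[0,0,0]},
    {"gripper":1,"offset":[0.0253,-0.0159,0],"rotation":[0,0,0]},
    {"gripper":1,"offset":[0.0253,-0.0159,0],"rotation":[0,0,0]},
    {"gripper":1,"offset":[0.0253,-0.0159,0],"rotation":[0,0,0]},
    {"gripper":1,"offset":[0.0253,-0.0159,0],"rotation":[0,0,0]},
    {"gripper":1,"offset":[0.0253,-0.0159,0],"rotation":[0,0,0]},
    {"gripper":1,"offset":[0.0253,-0.0159,0],"rotation":[0,0,0]},
    {"gripper":1,"offset":[0,0,0],"rotation":[0,0,0]},
    {"gripper":1,"offset":[0,0,0],"rotation":[0,0,0]},
    {"gripper":1,"offset":[0,0,0],"rotation":[0,0,0]}
  ]
}}

```text
clock: 1.6
position: [0.4562, -0.2692, 0.242]
ee_rot: [0.977, 0.213, -0.0, 0.0]
ft_force: [0.2, -0.2, -1.3]
grip_width: 0.998
grasp_force: 0.0
```

Run:
```python
from h import *
import pickle
o=manip.get_obs();print(o["clock"],o["position"],o["ft_force"])
p=pose("wrist");im=imaging.camera("wrist");cv2.imwrite("pics/w1.png",im);pickle.dump(p,open("w1.pkl","wb"))
cv2.imwrite("pics/w1c.png",cv2.resize(im,None,fx=1.25,fy=1.25))
s=[(270+u/7-.4,255+v/7-.4) for u,v in [(412,140),(190,65),(115,225),(350,305)]]
c=onplane("scene",s,.165);print(c,c.mean(0))
```

```text
1.6 [ 0.45618659 -0.26922896  0.24204883] [ 0.15164984 -0.24527669 -1.34009652]
[[0.68806551 0.15743745]
 [0.71601335 0.0880994 ]
 [0.77162675 0.10979809]
 [0.74224774 0.18077677]] [0.72948834 0.13402793]
```

View pics/w1c.png

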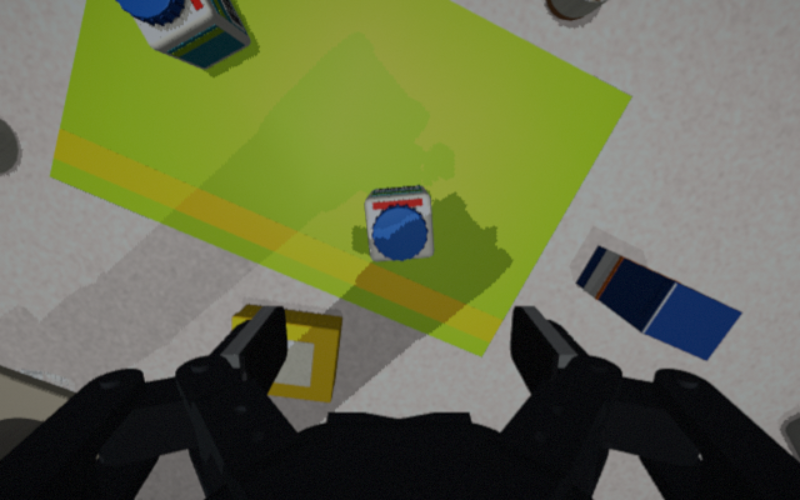

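The right jar's top corners are about (366,197), (430,194), (433,257) and (370,262), nearly aligned with the tool, with the cap at (400,233). The tab is on the upper edge.

Run:
```python
from h import *
import pickle
p=pickle.load(open("w1.pkl","rb"));np.set_printoptions(precision=4,suppress=True)
f=lambda l:np.array(l)/1.25-.1
c=onplane("wrist",f([(366,197),(430,194),(433,257),(370,262)]),.078,p);print(c.mean(0),onplane("wrist",f([(400,233)]),.098,p))
for a,b in((3,0),(2,1)):
  d=c[b]-c[a];print(np.degrees(np.arctan2(d[1],d[0])),np.linalg.norm(d))
for a,b in((1,0),(2,3)):
  d=c[b]-c[a];print(np.degrees(np.arctan2(d[1],d[0]))-90,np.linalg.norm(d))
d=onplane("wrist",f([(373,206),(423,202)]),.078,p);d=d[0]-d[1];print("tab",np.degrees(np.arctan2(d[1],d[0]))-90)
# sub-pixel: red tab moment direction & cap centroid
im=cv2.imread("pics/w1.png");h=cv2.cvtColor(im,cv2.COLOR_BGR2HSV)
sub=np.zeros(h.shape[:2],bool);sub[140:215,285:352]=1
red=sub&((h[...,0]<8)|(h[...,0]>172))&(h[...,1]>120);ys,xs=np.nonzero(red)
P=onplane("wrist",np.c_[xs,ys],.0785,p);w,v=np.linalg.eigh(np.cov(P.T));d=v[:,1];print("red",len(xs),P.mean(0),np.degrees(np.arctan2(d[1],d[0])))
b=sub&(h[...,0]>98)&(h[...,0]<125)&(h[...,1]>120);b[:165]=0;ys,xs=np.nonzero(b);print("cap",onplane("wrist",[( (xs.min()+xs.max())/2,(ys.min()+ys.max())/2)],.098,p))
```

```text
[ 0.4599 -0.2685] [[ 0.4604 -0.2684]]
26.837828678176404 0.053826701289751644
28.59661801877322 0.0519628090030171
27.273267981460904 0.05069980565842992
29.32745060368282 0.052342581799688204
tab 29.183012495376474
red 174 [ 0.4776 -0.2585] 119.56485940302129
cap [[ 0.4605 -0.268 ]]
```

```bash
cat > weigh.py <<'E'
from h import *
f=[]
for i in range(10): imaging.camera("wrist"); f.append(manip.get_obs()["ft_force"])
print(manip.get_obs()["clock"],np.mean(f,0),np.std(f,0),manip.get_obs()["position"])
E
python3 weigh.py
```

```text
2.15 [ 0.14172243  0.4509262  -0.22521198] [0.35336621 0.28376795 0.43178619] [ 0.45689607 -0.26826281  0.24232438]
```

Emit:
{"name": "jog_arm", "arguments": {
  "newtons": 30,
  "deltas": [
    {"gripper":1,"offset":[0.004,0.0005,0],"rotation":[0,0,-3.9]},
    {"gripper":1,"offset":[0,0,0.017],"rotation":[0,0,0]},
    {"gripper":1,"offset":[0,0,0.018],"rotation":[0,0,0]},
    {"gripper":1,"offset":[0,0,0.018],"rotation":[0,0,0]},
    {"gripper":1,"offset":[0,0,0.018],"rotation":[0,0,0]},
    {"gripper":1,"offset":[0,0,0.018],"rotation":[0,0,0]},
    {"gripper":1,"offset":[0,0,0.018],"rotation":[0,0,0]},
    {"gripper":1,"offset":[0,0,0.018],"rotation":[0,0,0]},
    {"gripper":1,"offset":[0,0,0.015],"rotation":[0,0,0]},
    {"gripper":1,"offset":[0,0,0.015],"rotation":[0,0,0]},
    {"gripper":1,"offset":[0,0,0.013],"rotation":[0,0,0]},
    {"gripper":1,"offset":[0,0,0.012],"rotation":[0,0,0]},
    {"gripper":1,"offset":[0,0,0.008],"rotation":[0,0,0]},
    {"gripper":1,"offset":[0,0,0],"rotation":[0,0,0]},
    {"gripper":1,"offset":[0,0,0],"rotation":[0,0,0]},
    {"gripper":1,"offset":[0,0,0],"rotation":[0,0,0]}
  ]
}}

```text
clock: 3.75
position: [0.4613, -0.2672, 0.055]
ee_rot: [0.969, 0.246, 0.0, 0.0]
ft_force: [-0.3, 0.3, 0.5]
grip_width: 0.996
grasp_force: 0.0
```

Emit:
{"name": "jog_arm", "arguments": {
  "newtons": 30,
  "deltas": [
    {"gripper":0.8},
    {"gripper":0.8},
    {"gripper":0.72},
    {"gripper":0.68},
    {"gripper":0.64},
    {"gripper":0.6},
    {"gripper":0.5},
    {"gripper":0.3},
    {"gripper":0.3},
    {"gripper":0.3},
    {"gripper":0.3}
  ]
}}

```text
schema error: expected keys gripper, offset, rotation
```

Emit:
{"name": "jog_arm", "arguments": {
  "newtons": 30,
  "deltas": [
    {"gripper":0.8,"offset":[0,0,0],"rotation":[0,0,0]},
    {"gripper":0.75,"offset":[0,0,0],"rotation":[0,0,0]},
    {"gripper":0.7,"offset":[0,0,0],"rotation":[0,0,0]},
    {"gripper":0.66,"offset":[0,0,0],"rotation":[0,0,0]},
    {"gripper":0.62,"offset":[0,0,0],"rotation":[0,0,0]},
    {"gripper":0.58,"offset":[0,0,0],"rotation":[0,0,0]},
    {"gripper":0.5,"offset":[0,0,0],"rotation":[0,0,0]},
    {"gripper":0.3,"offset":[0,0,0],"rotation":[0,0,0]},
    {"gripper":0.3,"offset":[0,0,0],"rotation":[0,0,0]},
    {"gripper":0.3,"offset":[0,0,0],"rotation":[0,0,0]},
    {"gripper":0.3,"offset":[0,0,0],"rotation":[0,0,0]}
  ]
}}

```text
clock: 4.85
position: [0.461, -0.2671, 0.0546]
ee_rot: [0.969, 0.246, 0.0, 0.0]
ft_force: [-1.7, -0.5, 6.1]
grip_width: 0.628
grasp_force: 31.8
```

Emit:
{"name": "jog_arm", "arguments": {
  "deltas": [
    {"gripper":0.3,"offset":[0,0,-0.005],"rotation":[0,0,0]},
    {"gripper":0.3,"offset":[0,0,-0.01],"rotation":[0,0,0]},
    {"gripper":0.3,"offset":[0,0,-0.015],"rotation":[0,0,0]},
    {"gripper":0.3,"offset":[0,0,-0.015],"rotation":[0,0,0]},
    {"gripper":0.3,"offset":[0,0,-0.01],"rotation":[0,0,0]},
    {"gripper":0.3,"offset":[0,0,-0.005],"rotation":[0,0,0]},
    {"gripper":0.3,"offset":[0,0,0],"rotation":[0,0,0]},
    {"gripper":0.3,"offset":[0,0,0],"rotation":[0,0,0]},
    {"gripper":0.3,"offset":[0,0,0],"rotation":[0,0,0]},
    {"gripper":0.3,"offset":[0,0,0],"rotation":[0,0,0]},
    {"gripper":0.3,"offset":[0,0,0],"rotation":[0,0,0]}
  ]
}}

```text
clock: 5.95
position: [0.4606, -0.2669, 0.114]
ee_rot: [0.969, 0.246, -0.0, -0.0]
ft_force: [-0.1, -0.1, -1.5]
grip_width: 0.627
grasp_force: 31.8
```

```bash
python3 weigh.py; python3 weigh.py
```

```text
6.45 [-0.19382038  0.34951365 -0.99705523] [0.74355999 0.42834409 0.30251408] [ 0.46080019 -0.26700672  0.11434995]
6.95 [ 0.15531191  0.12057474 -0.5791899 ] [0.46089438 0.59982682 0.31895684] [ 0.46078401 -0.26703462  0.11432889]
```

Right jar weighs about 0.6 N, so it is probably the lighter one. I'm putting it back exactly.

Emit:
{"name": "jog_arm", "arguments": {
  "deltas": [
    {"gripper":0.3,"offset":[0,0,0.01],"rotation":[0,0,0]},
    {"gripper":0.3,"offset":[0,0,0.015],"rotation":[0,0,0]},
    {"gripper":0.3,"offset":[0,0,0.015],"rotation":[0,0,0]},
    {"gripper":0.3,"offset":[0,0,0.01],"rotation":[0,0,0]},
    {"gripper":0.3,"offset":[0,0,0.005],"rotation":[0,0,0]},
    {"gripper":0.3,"offset":[0,0,0.003],"rotation":[0,0,0]},
    {"gripper":0.3,"offset":[0,0,0.0015],"rotation":[0,0,0]},
    {"gripper":0.3,"offset":[0,0,0],"rotation":[0,0,0]},
    {"gripper":0.3,"offset":[0,0,0],"rotation":[0,0,0]},
    {"gripper":0.3,"offset":[0,0,0],"rotation":[0,0,0]}
  ]
}}

```text
clock: 7.95
position: [0.461, -0.2671, 0.0552]
ee_rot: [0.969, 0.246, 0.0, 0.0]
ft_force: [-0.9, 0.2, -1.1]
grip_width: 0.627
grasp_force: 31.8
```

Emit:
{"name": "jog_arm", "arguments": {
  "deltas": [
    {"gripper":0.3,"offset":[0,0,0.0006],"rotation":[0,0,0]},
    {"gripper":0.3,"offset":[0,0,0],"rotation":[0,0,0]},
    {"gripper":0.3,"offset":[0,0,0],"rotation":[0,0,0]}
  ]
}}

```text
clock: 8.25
position: [0.461, -0.2671, 0.0546]
ee_rot: [0.969, 0.246, 0.0, 0.0]
ft_force: [-0.9, -0.0, 3.1]
grip_width: 0.627
grasp_force: 32.2
```

Emit:
{"name": "jog_arm", "arguments": {
  "deltas": [
    {"gripper":0.64,"offset":[0,0,0],"rotation":[0,0,0]},
    {"gripper":0.68,"offset":[0,0,0],"rotation":[0,0,0]},
    {"gripper":0.75,"offset":[0,0,0],"rotation":[0,0,0]},
    {"gripper":0.9,"offset":[0,0,0],"rotation":[0,0,0]},
    {"gripper":1,"offset":[0,0,0],"rotation":[0,0,0]},
    {"gripper":1,"offset":[0,0,0],"rotation":[0,0,0]},
    {"gripper":1,"offset":[0,0,-0.01],"rotation":[0,0,0]},
    {"gripper":1,"offset":[0,0,-0.02],"rotation":[0,0,0]},
    {"gripper":1,"offset":[0,0,-0.02],"rotation":[0,0,0]},
    {"gripper":1,"offset":[0,0,-0.02],"rotation":[0,0,0]},
    {"gripper":1,"offset":[0,0,-0.02],"rotation":[0,0,0]},
    {"gripper":1,"offset":[0,0,-0.02],"rotation":[0,0,0]},
    {"gripper":1,"offset":[0,0,-0.02],"rotation":[0,0,0]},
    {"gripper":1,"offset":[0,0,-0.02],"rotation":[0,0,0]},
    {"gripper":1,"offset":[0,0,-0.02],"rotation":[0,0,0]},
    {"gripper":1,"offset":[0,0,-0.017],"rotation":[0,0,0]}
  ]
}}

```text
clock: 9.85
position: [0.4609, -0.2669, 0.2432]
ee_rot: [0.969, 0.246, 0.0, 0.001]
ft_force: [-0.2, 0.3, 0.4]
grip_width: 0.998
grasp_force: 0.0
```

Emit:
{"name": "jog_arm", "arguments": {
  "deltas": [
    {"gripper":1,"offset":[0.0174,-0.0155,0],"rotation":[0,0,0]},
    {"gripper":1,"offset":[0.0174,-0.0155,0],"rotation":[0,0,0]},
    {"gripper":1,"offset":[0.0174,-0.0155,0],"rotation":[0,0,0]},
    {"gripper":1,"offset":[0.0174,-0.0155,0],"rotation":[0,0,0]},
    {"gripper":1,"offset":[0.0174,-0.0155,0],"rotation":[0,0,0]},
    {"gripper":1,"offset":[0.0174,-0.0155,0],"rotation":[0,0,0]},
    {"gripper":1,"offset":[0.0174,-0.0155,0],"rotation":[0,0,0]},
    {"gripper":1,"offset":[0.0174,-0.0155,0],"rotation":[0,0,0]},
    {"gripper":1,"offset":[0.0174,-0.0155,0],"rotation":[0,0,0]},
    {"gripper":1,"offset":[0.0174,-0.0155,0],"rotation":[0,0,0]}
  ]
}}

```text
clock: 10.85
position: [0.5398, -0.0468, 0.2421]
ee_rot: [0.969, 0.246, 0.0, 0.0]
ft_force: [0.3, 0.4, 0.0]
grip_width: 0.998
grasp_force: 0.0
```

Emit:
{"name": "jog_arm", "arguments": {
  "deltas": [
    {"gripper":1,"offset":[0,0,0],"rotation":[0,0,6]},
    {"gripper":1,"offset":[0,0,0],"rotation":[0,0,6]},
    {"gripper":1,"offset":[0,0,0],"rotation":[0,0,6]},
    {"gripper":1,"offset":[0,0,0],"rotation":[0,0,6]},
    {"gripper":1,"offset":[0,0,0],"rotation":[0,0,6]},
    {"gripper":1,"offset":[0,0,0],"rotation":[0,0,6]},
    {"gripper":1,"offset":[0,0,0],"rotation":[0,0,6]},
    {"gripper":1,"offset":[0,0,0],"rotation":[0,0,6]},
    {"gripper":1,"offset":[0,0,0],"rotation":[0,0,6]},
    {"gripper":1,"offset":[0,0,0],"rotation":[0,0,6]},
    {"gripper":1,"offset":[0,0,0],"rotation":[0,0,6]},
    {"gripper":1,"offset":[0,0,0],"rotation":[0,0,5.5]},
    {"gripper":1,"offset":[0,0,0],"rotation":[0,0,0]},
    {"gripper":1,"offset":[0,0,0],"rotation":[0,0,0]},
    {"gripper":1,"offset":[0,0,0],"rotation":[0,0,0]}
  ]
}}

```text
clock: 12.35
position: [0.5396, -0.0477, 0.2415]
ee_rot: [0.931, -0.365, 0.0, -0.0]
ft_force: [-0.3, -0.2, 0.5]
grip_width: 1.001
grasp_force: 0.0
```

Run:
```python
from h import *
import pickle
o=manip.get_obs();print(o["clock"],o["position"],o["ee_rot"],o["joint_pos"])
p=pose("wrist");im=imaging.camera("wrist");cv2.imwrite("pics/w2.png",im);pickle.dump(p,open("w2.pkl","wb"))
cv2.imwrite("pics/w2c.png",cv2.resize(im,None,fx=1.25,fy=1.25))
```

```text
12.35 [ 0.5396379  -0.04767415  0.24149818] [ 9.30927748e-01 -3.65203366e-01  1.67934175e-04 -1.71486195e-05] [ 0.35608365  0.17471267 -0.39403062  1.66731034  0.06917435  1.31298507
 -2.36867891]
```

View pics/w2c.png

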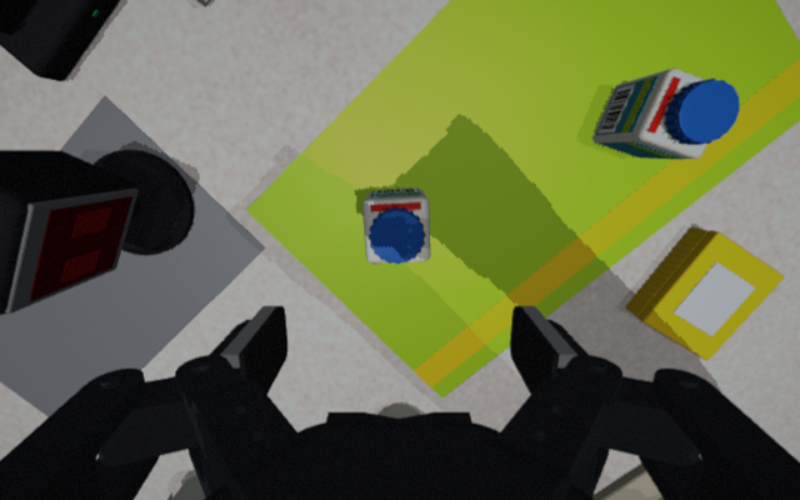

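The left jar's top corners are (366,199), (428,196), (430,260) and (367,263), with the cap at (398,236). The right jar stands upright in its place. The reader's red window is visible, with corners (47,212), (132,193), (115,267) and (30,300), the bottom edge on the right.

```bash
python3 weigh.py
python3 - <<'E'
from h import *
import pickle
from scipy.optimize import least_squares
p=pickle.load(open("w2.pkl","rb"));np.set_printoptions(precision=4,suppress=True)
f=lambda l:np.array(l)/1.25-.1
c=onplane("wrist",f([(366,199),(428,196),(430,260),(367,263)]),.078,p);print(c.mean(0),onplane("wrist",f([(398,236)]),.098,p))
for a,b,k in((3,0,0),(2,1,0),(1,0,90),(2,3,90)):
  d=c[b]-c[a];print(np.degrees(np.arctan2(d[1],d[0]))-k,np.linalg.norm(d))
im=cv2.imread("pics/w2.png");h=cv2.cvtColor(im,cv2.COLOR_BGR2HSV)
sub=np.zeros(h.shape[:2],bool);sub[145:215,285:352]=1
red=sub&((h[...,0]<8)|(h[...,0]>172))&(h[...,1]>120);ys,xs=np.nonzero(red)
P=onplane("wrist",np.c_[xs,ys],.0785,p);w,v=np.linalg.eigh(np.cov(P.T));d=v[:,1];print("red",len(xs),P.mean(0),np.degrees(np.arctan2(d[1],d[0])))
m,C=p;W=np.linalg.inv(C)
def proj(X,W,m):
  q=X@W[:3,:3].T+W[:3,3]; q=q*[1,-1,-1]
  return cv2.projectPoints(q.reshape(-1,1,3),np.zeros(3),np.zeros(3),m["camera_matrix"],np.array([m["k1"],0,0,0]))[0][:,0]
# window centre (x,y), yaw; wrist corners: which side is +y?
px=f([(47,212),(132,193),(115,267),(30,300)])
def world(v,L): 
  c,s=np.cos(v[2]),np.sin(v[2]); return np.array([[v[0]+c*a-s*b,v[1]+s*a+c*b,z] for a,b,z in L])
def run(sg):
  L=[(0,sg*.033,.146),(0,sg*.033,.074),(0,-sg*.033,.074),(0,-sg*.033,.146)]
  return least_squares(lambda v:(proj(world(v,L),W,m)-px).ravel(),[.69,.11,.42])
for sg in(1,-1):
  r=run(sg);print("win",sg,r.x[:2],np.degrees(r.x[2]),r.fun)
E
```

```text
12.9 [0.02726603 0.00768688 0.09480797] [0.33727565 0.24781748 0.4151632 ] [ 0.539637   -0.04770045  0.2412298 ]
[ 0.5415 -0.0492] [[ 0.5412 -0.0492]]
-43.172907953045666 0.05295547383907674
-39.8101379664763 0.05279976076197985
-40.014370069300334 0.04910054916122936
-39.931396330470385 0.05220660142466609
red 173 [ 0.5571 -0.0611] 50.162517894091806
win 1 [0.6938 0.1192] -156.08706522457155 [ 1.4019 -2.451  -1.3231  1.7968 -1.8446  0.4137  1.02    0.7329]
win -1 [0.6938 0.1192] 23.912934386431804 [ 1.4019 -2.451  -1.3231  1.7968 -1.8446  0.4137  1.02    0.7329]
```

Emit:
{"name": "jog_arm", "arguments": {
  "newtons": 30,
  "deltas": [
    {"gripper":1,"offset":[0.0024,0,0],"rotation":[0,0,-2.6]},
    {"gripper":1,"offset":[0,0,0.017],"rotation":[0,0,0]},
    {"gripper":1,"offset":[0,0,0.018],"rotation":[0,0,0]},
    {"gripper":1,"offset":[0,0,0.018],"rotation":[0,0,0]},
    {"gripper":1,"offset":[0,0,0.018],"rotation":[0,0,0]},
    {"gripper":1,"offset":[0,0,0.018],"rotation":[0,0,0]},
    {"gripper":1,"offset":[0,0,0.018],"rotation":[0,0,0]},
    {"gripper":1,"offset":[0,0,0.018],"rotation":[0,0,0]},
    {"gripper":1,"offset":[0,0,0.015],"rotation":[0,0,0]},
    {"gripper":1,"offset":[0,0,0.015],"rotation":[0,0,0]},
    {"gripper":1,"offset":[0,0,0.013],"rotation":[0,0,0]},
    {"gripper":1,"offset":[0,0,0.012],"rotation":[0,0,0]},
    {"gripper":1,"offset":[0,0,0.0065],"rotation":[0,0,0]},
    {"gripper":1,"offset":[0,0,0],"rotation":[0,0,0]},
    {"gripper":1,"offset":[0,0,0],"rotation":[0,0,0]},
    {"gripper":1,"offset":[0,0,0],"rotation":[0,0,0]}
  ]
}}

```text
clock: 14.5
position: [0.5419, -0.0494, 0.0554]
ee_rot: [0.939, -0.345, 0.001, -0.0]
ft_force: [-0.4, 0.4, 0.6]
grip_width: 0.997
grasp_force: 0.0
```

Emit:
{"name": "jog_arm", "arguments": {
  "newtons": 30,
  "deltas": [
    {"gripper":0.8,"offset":[0,0,0],"rotation":[0,0,0]},
    {"gripper":0.75,"offset":[0,0,0],"rotation":[0,0,0]},
    {"gripper":0.7,"offset":[0,0,0],"rotation":[0,0,0]},
    {"gripper":0.66,"offset":[0,0,0],"rotation":[0,0,0]},
    {"gripper":0.62,"offset":[0,0,0],"rotation":[0,0,0]},
    {"gripper":0.58,"offset":[0,0,0],"rotation":[0,0,0]},
    {"gripper":0.5,"offset":[0,0,0],"rotation":[0,0,0]},
    {"gripper":0.3,"offset":[0,0,0],"rotation":[0,0,0]},
    {"gripper":0.3,"offset":[0,0,0],"rotation":[0,0,0]},
    {"gripper":0.3,"offset":[0,0,0],"rotation":[0,0,0]},
    {"gripper":0.3,"offset":[0,0,0],"rotation":[0,0,0]}
  ]
}}

```text
clock: 15.6
position: [0.5418, -0.0492, 0.0551]
ee_rot: [0.939, -0.345, 0.0, -0.0]
ft_force: [0.9, 2.0, 4.9]
grip_width: 0.63
grasp_force: 32.1
```

Emit:
{"name": "jog_arm", "arguments": {
  "deltas": [
    {"gripper":0.3,"offset":[0,0,-0.005],"rotation":[0,0,0]},
    {"gripper":0.3,"offset":[0,0,-0.01],"rotation":[0,0,0]},
    {"gripper":0.3,"offset":[0,0,-0.015],"rotation":[0,0,0]},
    {"gripper":0.3,"offset":[0,0,-0.015],"rotation":[0,0,0]},
    {"gripper":0.3,"offset":[0,0,-0.01],"rotation":[0,0,0]},
    {"gripper":0.3,"offset":[0,0,-0.005],"rotation":[0,0,0]},
    {"gripper":0.3,"offset":[0,0,0],"rotation":[0,0,0]},
    {"gripper":0.3,"offset":[0,0,0],"rotation":[0,0,0]},
    {"gripper":0.3,"offset":[0,0,0],"rotation":[0,0,0]},
    {"gripper":0.3,"offset":[0,0,0],"rotation":[0,0,0]},
    {"gripper":0.3,"offset":[0,0,0],"rotation":[0,0,0]}
  ]
}}

```text
clock: 16.7
position: [0.5412, -0.0493, 0.1143]
ee_rot: [0.939, -0.345, -0.0, 0.0]
ft_force: [-0.4, 1.0, -1.4]
grip_width: 0.631
grasp_force: 32.2
```

```bash
python3 weigh.py; python3 weigh.py
```

```text
17.2 [-0.017862    0.06806787 -1.95289036] [0.15820363 0.59989446 0.61832337] [ 0.54140482 -0.04937424  0.1147308 ]
17.7 [ 0.22458407  0.20789383 -2.16070217] [0.31751861 0.32631455 0.42700879] [ 0.541398   -0.04937926  0.11472055]
```

The left jar weighs about 2.1 N, clearly heavier. I'm carrying it to the reader.

Emit:
{"name": "jog_arm", "arguments": {
  "deltas": [
    {"gripper":0.3,"offset":[0,0,-0.005],"rotation":[0,0,0]},
    {"gripper":0.3,"offset":[-0.003,-0.007,-0.006],"rotation":[0,0,0]},
    {"gripper":0.3,"offset":[-0.006,-0.014,-0.006],"rotation":[0,0,0]},
    {"gripper":0.3,"offset":[-0.0064,-0.0159,-0.0045],"rotation":[0,0,0]},
    {"gripper":0.3,"offset":[-0.008,-0.019,-0.003],"rotation":[0,0,0]},
    {"gripper":0.3,"offset":[-0.008,-0.019,0],"rotation":[0,0,0]},
    {"gripper":0.3,"offset":[-0.007,-0.017,0],"rotation":[0,0,0]},
    {"gripper":0.3,"offset":[-0.006,-0.014,0],"rotation":[0,0,0]},
    {"gripper":0.3,"offset":[-0.003,-0.007,0],"rotation":[0,0,0]}
  ]
}}

```text
clock: 18.6
position: [0.5788, 0.0706, 0.1398]
ee_rot: [0.939, -0.344, 0.0, -0.001]
ft_force: [-0.4, 0.2, -2.2]
grip_width: 0.627
grasp_force: 32.2
```

Emit:
{"name": "jog_arm", "arguments": {
  "deltas": [
    {"gripper":0.3,"offset":[0,0,0],"rotation":[0,0,-2]},
    {"gripper":0.3,"offset":[0,0,0],"rotation":[0,0,-4]},
    {"gripper":0.3,"offset":[0,0,0],"rotation":[0,0,-5]},
    {"gripper":0.3,"offset":[0,0,0],"rotation":[0,0,-5]},
    {"gripper":0.3,"offset":[0,0,0],"rotation":[0,0,-5]},
    {"gripper":0.3,"offset":[0,0,0],"rotation":[0,0,-5]},
    {"gripper":0.3,"offset":[0,0,0],"rotation":[0,0,-5]},
    {"gripper":0.3,"offset":[0,0,0],"rotation":[0,0,-5]},
    {"gripper":0.3,"offset":[0,0,0],"rotation":[0,0,-5]},
    {"gripper":0.3,"offset":[0,0,0],"rotation":[0,0,-5]},
    {"gripper":0.3,"offset":[0,0,0],"rotation":[0,0,-5]},
    {"gripper":0.3,"offset":[0,0,0],"rotation":[0,0,-5]},
    {"gripper":0.3,"offset":[0,0,0],"rotation":[0,0,-4]},
    {"gripper":0.3,"offset":[0,0,0],"rotation":[0,0,-3]},
    {"gripper":0.3,"offset":[0,0,0],"rotation":[0,0,-0.9]},
    {"gripper":0.3,"offset":[0,0,0],"rotation":[0,0,0]},
    {"gripper":0.3,"offset":[0,0,0],"rotation":[0,0,0]},
    {"gripper":0.3,"offset":[0,0,0],"rotation":[0,0,0]},
    {"gripper":0.3,"offset":[0,0,0],"rotation":[0,0,0]}
  ]
}}

```text
clock: 20.5
position: [0.5784, 0.0674, 0.1392]
ee_rot: [0.979, 0.204, 0.0, 0.0]
ft_force: [0.5, 0.2, -2.3]
grip_width: 0.631
grasp_force: 32.2
```

Run:
```python
from h import *
o=manip.get_obs();q=o["ee_rot"];print(o["clock"],o["position"],np.degrees(2*np.arctan2(q[1],q[0])))
w=imaging.camera("wrist");t=imaging.camera("top");s=imaging.camera("scene")
cv2.imwrite("pics/w3.png",w);cv2.imwrite("pics/t3.png",t);cv2.imwrite("pics/s3.png",s)
a=cv2.resize(w,(480,300));b=cv2.resize(t[100:250,230:390],(320,300),interpolation=cv2.INTER_CUBIC);c=cv2.resize(s[110:340,180:420],(313,300),interpolation=cv2.INTER_CUBIC)
top=cv2.hconcat([a,b]);bot=cv2.copyMakeBorder(cv2.hconcat([c,cv2.resize(w[100:300,160:484],(486,300),interpolation=cv2.INTER_CUBIC)]),0,0,0,1,cv2.BORDER_CONSTANT)
cv2.imwrite("pics/m3.png",cv2.vconcat([top,bot]))
```

```text
20.5 [0.57841795 0.06738934 0.139228  ] 23.50237766763292
```

View pics/m3.png

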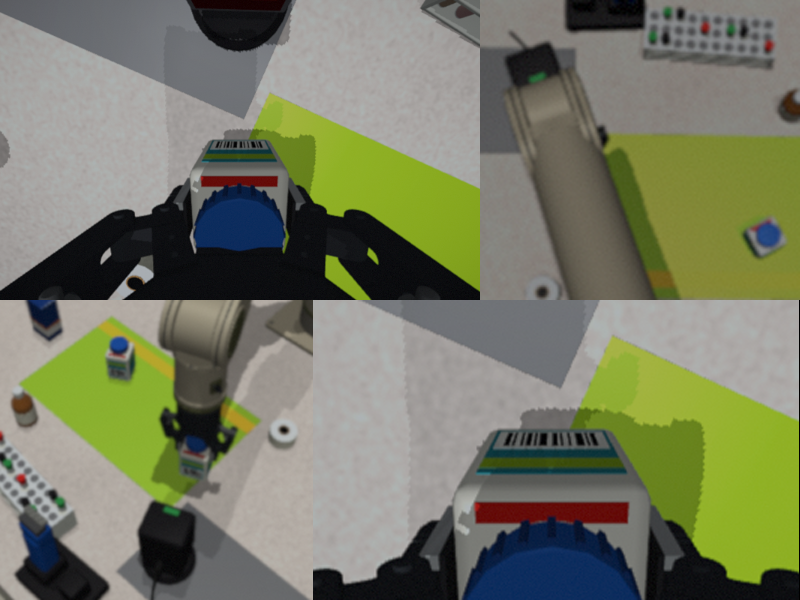

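The jar sits square and upright in the jaws with its barcode towards the reader, and the reader foot is centred ahead at (240,48). I'll check the window edge's tilt in an enlarged crop.

```bash
python3 -c "
import cv2
a=cv2.imread('pics/w3.png')[0:70,240:400];cv2.imwrite('pics/w3c.png',cv2.resize(a,None,fx=5,fy=5,interpolation=cv2.INTER_CUBIC))"
```

```text
(no output)
```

View pics/w3c.png

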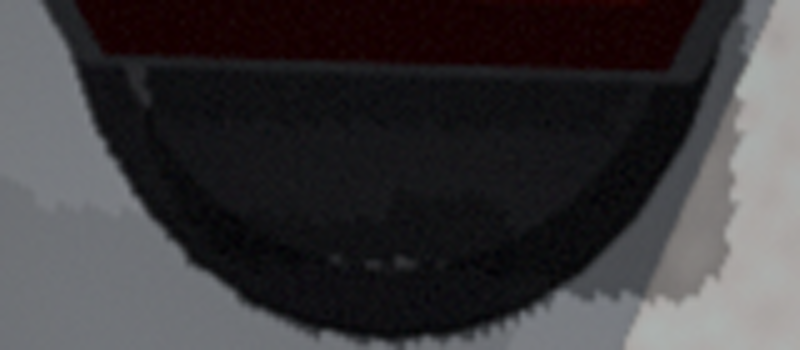

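The window's bottom edge runs from (105,54) to (665,72) in the crop, a slight tilt.

Run:
```python
from h import *
c=onplane("wrist",[(240+u/5-.4,v/5-.4) for u,v in((105,54),(665,72))],.074)
d=c[0]-c[1];y=np.arctan2(d[1],d[0])-np.pi/2;m=c.mean(0);print(c,m,np.degrees(y),np.linalg.norm(d));x=np.array([np.cos(y),np.sin(y)]);print(m-.127*x)
```

```text
[[0.6810023  0.14934491]
 [0.70554324 0.0884726 ]] [0.69327277 0.11890875] 21.957048148127416 0.06563303809912788
[0.57548479 0.071422  ]
```

Emit:
{"name": "jog_arm", "arguments": {
  "deltas": [
    {"gripper":0.3,"offset":[-0.0006,-0.0022,0],"rotation":[0,0,0]},
    {"gripper":0.3,"offset":[-0.0006,-0.0023,0],"rotation":[0,0,0.7]},
    {"gripper":0.3,"offset":[0,0,0],"rotation":[0,0,0.6]},
    {"gripper":0.3,"offset":[0,0,0],"rotation":[0,0,0]},
    {"gripper":0.3,"offset":[0,0,0],"rotation":[0,0,0]},
    {"gripper":0.3,"offset":[0,0,0],"rotation":[0,0,0]},
    {"gripper":0.3,"offset":[0,0,0],"rotation":[0,0,0]},
    {"gripper":0.3,"offset":[0,0,0],"rotation":[0,0,0]},
    {"gripper":0.3,"offset":[0,0,0],"rotation":[0,0,0]},
    {"gripper":0.3,"offset":[0,0,0],"rotation":[0,0,0]}
  ]
}}

```text
clock: 21.65
position: [0.5755, 0.071, 0.1392]
ee_rot: [0.981, 0.193, 0.0, 0.0]
ft_force: [0.6, 0.3, -1.3]
grip_width: 0.626
grasp_force: 32.2
```

```bash
python3 -c "
from workcell import manip,workorder
o=manip.get_obs();print(o['clock'],o['position'],o['ee_rot'],o['grasp_force'],max(abs(v) for v in o['joint_velocities']))
print(workorder.hand_in())"
```

```text
21.65 [0.57553377 0.07097088 0.13920817] [9.81256534e-01 1.92706030e-01 1.35753380e-05 2.61366900e-05] 32.18544960021973 0.0018500746947853345
the job is handed in; nothing more can be done
None
```

I handed the job in at 21.65 s: the left jar felt heavier (about 2.1 N against 0.8 N) and is held steady off the table, its barcode square to the reader window and about 10 cm away by my measurements, and the lighter right jar stands back upright in its place.

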